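# Shut and bolt the window of the grinding box

### The job

Swing the sloping blue-framed clear window of the grey grinding box fully shut, and only then slide its red-gripped bolt fully home into the keeper on the box's side. Leave the things standing round the box where they are.

Things in the scene. Friction and masses are not known exactly. Their poses are not given: they have to be found in the camera images.
- grinding_box: Grey grinding box, fixed; footprint 135 (x) x 320 (y) mm. Origin: centre of its underside; x from its sloping front to its back, y along its width, z up. The front slopes up and back at 40 degrees from level; the shut window lies in it, its outward normal is (-0.643, 0, 0.766) in the box's frame. Back plate 345 mm high. Inside lies a plaster jaw model, not to be handled.
- hinge_mid (a point): Middle of the window's hinge line, at (-67.5, 0, 70) mm in the box's frame; the hinge line runs along the box's y at the lower edge of the window.
- box_window (a joint): Hinge of the window, rad: 0 = shut, grows as its top edge swings up towards the robot, stop at 0.9 (about upright); starts at 0.4 to 0.75. Window: blue frame, clear pane, 224 mm wide, 130 mm from hinge to free edge, 8 mm thick, hinge in mid-thickness. The hinge is stiff: it stays where left when up, moves at 2 to 5 N at the free edge; once shut its weight keeps it shut.
- push_spot (a point): Bare spot to push on, on the window's outer face near its free edge: 100 mm from the hinge line, 60 mm to the -y side of the middle. Moves with the window. Axes: x from hinge to free edge, y as the box's y, z the window's outward normal.
- bolt (a joint): Travel of the bolt, m: 0 = drawn back, 0.050 = fully home at its stop; slides along the box's y, towards +y. Starts at 0 to 0.006, stays where left, 2.5 to 4 N move it. Steel rod 11 mm thick, 174 mm long; it reaches the keeper after some 23 mm. To be slid only when the window is shut.
- bolt_grip (a point): Centre of the bolt's red upright grip: 22 (across the bolt) x 26 (along it, y) x 36 mm (along the window's normal), 105 mm from the hinge line on the window's outer side. Centre 45 mm, lower end 27 mm over the window's mid-plane; the bolt's guides are 23 mm high over it. Axes as push_spot. Moves with window and bolt.
- keeper (a point): Centre of the opening of the steel keeper fixed on the box's cheek at its +y side, a bridge 34 mm long along the slope, 24 mm wide along y, 26 mm high over the cheek; the bolt's rod slides into it.
- lamp_bar (a point): Middle of the white lamp bar over the window, fixed to the box: 34 (x) x 320 (y) x 20 mm, along the box's y, underside 345 mm over the worktop, right above the shut window's bolt grip. It bars a tool pointing straight down: come in along the normal of the shut window, about 40 degrees from vertical (30 to 50 will do).
- bowl: Loose green rubber bowl, 115 mm wide, 60 mm high, left of the box. Origin: centre of its underside. Bystander.
- spirit_bottle: Loose white bottle with a blue cap, 54 mm wide, 150 mm high, right of the box. Origin: centre of its underside. Bystander.
- cast: Loose plaster jaw model, 48x61x24 mm, right and in front of the box. Origin: centre of its underside. Bystander.
- powder: Loose white round jar, 50 mm wide, 41 mm high, left and in front of the box. Origin: centre of its underside. Bystander.

How it is judged:
By the outcome, as a careful person would: the job done as asked, in the order asked, and still so for the second after the job is handed in, with the robot touching nothing.
It also fails if it takes over 46 s, if anything falls off the work surface, if the arm or the gripper's body presses on something with over 40 N, if the wrist force passes 120 N, or if a joint passes its speed limit or range.

### The arm

A 6-joint arm with a two-finger parallel gripper is mounted at the origin on the work surface; the furniture and walls round the work are solid. World frame = base frame: x ahead of the robot, y to its left, z up, the work surface at z = 0. Lengths are in m, angles in rad, forces in N, time in s.
With the tool pointing down it reaches from about 0.35 to 0.85 m from the base axis. Payload 8.1 kg.
Tool frame: the origin (TCP) lies between the finger pads, 19 mm behind the fingertips; this is the grasp point; z points along the fingers, y is the line along which they close (so a half turn about z gives the same grasp; the last joint's range is limited). The gripper opens to 93 mm and grips with 3 to 60 N. Pads are 15 mm wide; open, the fingers measure 128 mm over their backs; the gripper's body (75 mm by 188 mm) begins 65 mm behind the grasp point.
Start: joints at [-1.399, 0.13, 1.488, -0, 1.523, -0.085], TCP at [0.152, -0.58, 0.237] pointing down, gripper open.
Joint ranges: [-2.96, 2.96], [-0.89, 2.26], [0.02, 2.5], [-1.34, 4.48], [0, 2.73], [-2.66, 2.66]. Speed limits (rad/s): [2.39, 2.39, 2.79, 3.14, 3.14, 3.14].

### API

Orientations are given as a rotation vector (axis times angle).
In Python, from plant import sensors, read_camera, robot gives the robot as it stands.
- The arm moves only by the tool inch_along, called after "Emit:" as a command line: name --argument value ..., lists and objects as JSON in quotes. Schema: {"type":"object","properties":{"ticks":{"type":"object","properties":{"segments":{"type":"array","items":{"type":"array","items":{"type":"number"},"minItems":5,"maxItems":5},"minItems":1,"maxItems":20}},"additionalProperties":false,"required":["segments"]},"squeeze":{"type":"number"},"only":{"type":"string"},"quiet":{"type":"boolean"},"lines":{"type":"string"}},"required":["ticks"],"additionalProperties":false}. ticks is an object whose key "segments" holds a list of rows, 1 to 20 of them, each of 5 numbers: the finger opening in m, then dx, dy, dz in m, then a turn about the tool's z in rad; each row shifts and turns the commanded pose from where the row before left it, along the tool's axes as they then stand; what a row does not reach is not made up. A row lasts 1/10 s, in which the tool goes at most 0.05 m and 0.15 rad, less where a joint would pass 70% of its speed; a pose out of reach is approached as far as the arm can. The fingers move at their own pace and stop on an object; squeeze is the grip in N (left out, the last holds). Time passes only in rows, so rows that do not move let the fingers close. The tool returns the time, the measured TCP pose, the force, the opening and the grip force at its end. only (a regular expression) keeps the lines of the reply that match it, lines (a string "A,B") keeps lines A to B, and quiet returns only ok. Input that does not fit is refused with a message, and nothing moves.
- sensors.read_state(): the state, without advancing time (a new reading comes with each control period).
- read_camera(name): name is "scene" or "top" or "wrist"; returns a dict with "image" (384x512x3 uint8, red, green, blue), "depth" (384x512 float32, m along the optical axis (not along the pixel's ray), 0 where there is no reading), "fx", "fy", "cx", "cy" (pixels), "R" (3x3) and "t" (3): a world point X has camera coordinates R X + t. Camera axes: x right, y down, z forward; pixel columns grow to the right and rows downward; lengths in m; the calibration is good to about 2 mm. A picture is of the moment at which its call begins.
- robot.close_job(): hands the job in; it is judged then, once.
The state is a dict: "t": time; "q": joint angles; "dq": joint speeds; "joint_torque": joint torques, N m; "tool_pos": TCP position; "orientation": TCP orientation; "force": force on the tool from outside, world axes, zero at the start; "wrist_torque": the same for the moment, N m; "opening": finger opening in m; "gripper_force": force on a finger pad.
Only numpy, scipy, OpenCV 4.12 (cv2) and the standard library are available. Lean on these libraries where they do the work, as an engineer would, in place of code of your own. Each camera call takes 0.05 s, during which the arm holds its last target. There are 200 camera calls.

## Working session

There is one attempt and no reset: what is moved stays moved. The work goes in short steps, Python scripts to look and compute and a tool call to move; the robot and the scene stay as the last step left them, time stands still between calls to the robot, and variables do not carry over. Pictures are saved under pics/ and viewed, at most 10 in all, crops included, and the job is handed in when it is done.

```bash
ls; mkdir -p pics
```

Run:
```python
from plant import sensors, read_camera
import cv2, numpy as np, pickle
print(sensors.read_state())
d={}
for n in ("scene","top"):
    c=read_camera(n); d[n]=c
    print(n,c["fx"],c["fy"],c["cx"],c["cy"],np.round(c["R"],3).tolist(),np.round(c["t"],3), (c["depth"]>0).mean())
pickle.dump(d,open("cam0.pkl","wb"))
im=np.hstack([cv2.resize(d[n]["image"],(400,300)) for n in d])
big=np.vstack([d["scene"]["image"][:300],]) 
cv2.imwrite("pics/scene0.png",cv2.resize(d["scene"]["image"],(800,600))[:,:,::-1])
cv2.imwrite("pics/top0.png",cv2.resize(d["top"]["image"],(800,600))[:,:,::-1])
```

```text
pics
{'t': 0.0, 'q': array([-1.39936768e+00,  1.31152940e-01,  1.48925817e+00, -4.63985490e-05,
        1.52295502e+00, -8.54153416e-02]), 'dq': array([ 9.53467101e-05,  1.17479211e-03, -4.02546079e-04,  7.17118702e-04,
        1.89214449e-03, -4.94214527e-04]), 'joint_torque': array([ 1.13064016e-03, -5.59837282e+01, -4.91753626e+01,  7.67898420e-02,
        3.52476630e-02, -1.01330422e-04]), 'tool_pos': array([ 0.1523263 , -0.57981127,  0.2364039 ]), 'orientation': array([-3.11396661e+00, -4.02118393e-01,  1.92389947e-04]), 'force': array([-0.66991449,  0.27299897,  0.31604938]), 'wrist_torque': array([-0.02969864,  0.01491895, -0.06734268]), 'gripper_force': 0.0, 'opening': 0.09306524475720868}
scene 411.87029539799005 411.87029539799005 255.96243264993564 185.9177728968991 [[-0.636, -0.772, -0.013], [-0.564, 0.476, -0.674], [0.527, -0.422, -0.738]] [0.285 0.464 1.212] 0.98626708984375
top 483.34890251887344 483.34890251887344 260.8416005166239 184.03180969280012 [[-0.285, -0.958, 0.007], [-0.909, 0.269, -0.319], [0.304, -0.097, -0.948]] [0.06  0.534 1.344] 0.99432373046875
```

View pics/scene0.png

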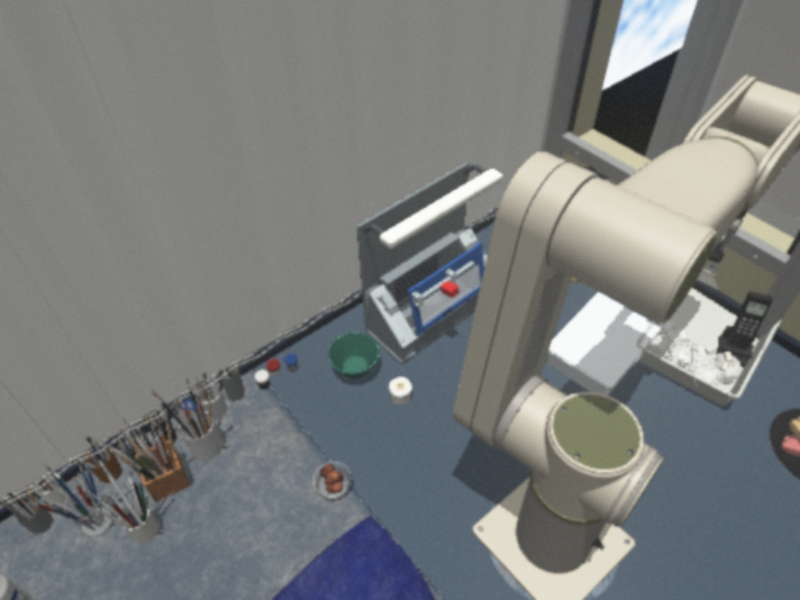

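View pics/top0.png

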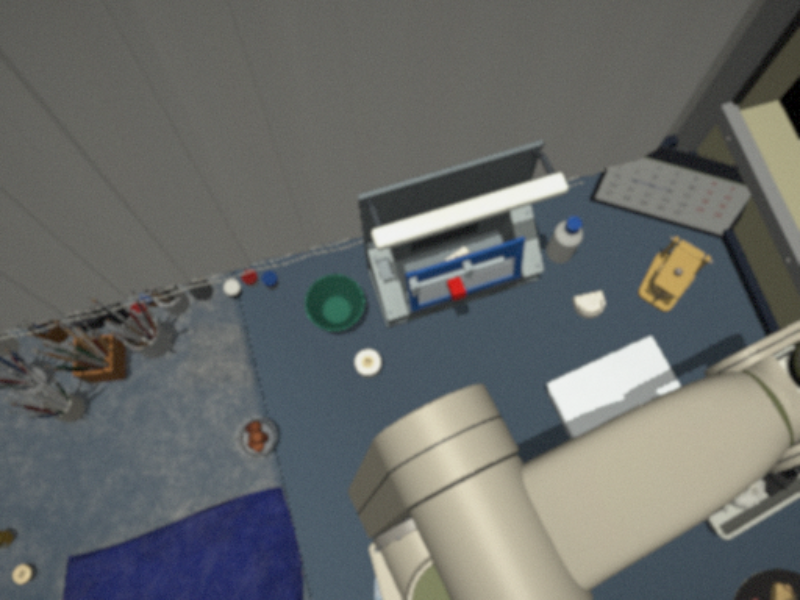

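Create h.py:
```python
import numpy as np, cv2
def cloud(c):
    v,u=np.mgrid[:384,:512]; z=c["depth"].astype(float)
    P=np.stack([(u-c["cx"])*z/c["fx"],(v-c["cy"])*z/c["fy"],z],-1)
    return (P-c["t"])@np.asarray(c["R"]), z>0
def masks(c):
    h=cv2.cvtColor(c["image"],cv2.COLOR_RGB2HSV).astype(int); H,S,V=h[...,0],h[...,1],h[...,2]
    return dict(red=((H<8)|(H>172))&(S>150)&(V>100), blue=(H>100)&(H<125)&(S>130)&(V>60), white=(S<40)&(V>190), dark=V>0)
```

Run:
```python
import pickle; from h import *
d=pickle.load(open("cam0.pkl","rb"))
for n,c in d.items():
    P,ok=cloud(c); m=masks(c)
    print(n)
    roi=ok&(P[...,0]>0.35)&(P[...,0]<1.1)&(abs(P[...,1])<.45)
    w=P[m["white"]&roi&(P[...,2]>.34)&(P[...,2]<.4)]
    (cx,cy),(a,b),ang=cv2.minAreaRect((w[:,:2]*1000).astype(np.float32))
    print("lamp",len(w),np.median(w,0),(cx,cy),(a,b),ang)
    for k in("red","blue"):
        mm=m[k]&roi&(P[...,2]>.06)&(P[...,2]<.3)
        nn,lab,st,ce=cv2.connectedComponentsWithStats(mm.astype(np.uint8))
        for i in range(1,nn):
            if st[i,4]<15: continue
            p=P[lab==i]; print(k,st[i],np.round(ce[i]),"mean",p.mean(0).round(4),"min",np.percentile(p,3,0).round(3),"max",np.percentile(p,97,0).round(3))
            if k=="blue" and st[i,4]>80:
                cc=p.mean(0); q=p
                for _ in range(3):
                    _,s,V=np.linalg.svd(q-q.mean(0),full_matrices=False); r=(q-q.mean(0))@V[2]; q=q[abs(r)<.008]
                print(" plane n",V[2].round(3),q.mean(0).round(4),"long",V[0].round(3),len(q),r.std())
    # back plate top edge
    e=P[roi&(P[...,2]>.335)&(P[...,2]<.35)&~m["white"]]
    print("edge pts",len(e), e.min(0).round(3),e.max(0).round(3)) if len(e) else 0
    L=cv2.fitLine((e[:,:2]*1000).astype(np.float32),cv2.DIST_HUBER,0,.01,.01).ravel(); print("backline",L, np.degrees(np.arctan2(L[1],L[0])))
```

```text
scene
lamp 726 [ 0.53318545 -0.17987317  0.36779305] (536.6791381835938, -192.79432678222656) (35.10284423828125, 318.5707092285156) 2.6274783611297607
red [283 181  10   8  54] [288. 184.] mean [ 0.4689 -0.158   0.1916] min [ 0.458 -0.169  0.184] max [ 0.484 -0.149  0.198]
blue [262 156  45  31 138] [280. 174.] mean [ 0.519  -0.1709  0.1926] min [ 0.513 -0.288  0.18 ] max [ 0.524 -0.093  0.199]
 plane n [-0.976 -0.033  0.214] [ 0.519  -0.1714  0.1926] long [-0.036  0.999 -0.01 ] 137 0.0018821740088004319
blue [266 201   6  12  27] [268. 207.] mean [ 0.4939 -0.0929  0.0997] min [ 0.488 -0.104  0.079] max [ 0.501 -0.085  0.126]
edge pts 1246 [ 0.524 -0.45   0.335] [0.648 0.45  0.35 ]
backline [7.1059624e-03 9.9997473e-01 6.3834558e+02 1.0125308e+02] 89.59285
top
lamp 1496 [ 0.53501388 -0.19288969  0.36731166] (536.1463623046875, -196.90626525878906) (35.01739501953125, 316.1423034667969) 1.5189621448516846
red [287 178  11  13 107] [292. 184.] mean [ 0.4707 -0.1653  0.1923] min [ 0.456 -0.176  0.185] max [ 0.488 -0.154  0.199]
blue [363 139   9  10  67] [367. 143.] mean [ 0.5419 -0.4204  0.1495] min [ 0.531 -0.433  0.144] max [ 0.554 -0.409  0.154]
blue [260 152  75  36 537] [306. 167.] mean [ 0.513  -0.2236  0.1703] min [ 0.492 -0.304  0.079] max [ 0.524 -0.106  0.201]
 plane n [-0.971 -0.032  0.237] [ 0.5127 -0.2231  0.1708] long [-0.043 -0.952 -0.305] 534 0.0019460916391696996
blue [263 190  25   9  67] [271. 194.] mean [ 0.4898 -0.1142  0.0924] min [ 0.486 -0.161  0.078] max [ 0.496 -0.091  0.12 ]
edge pts 1572 [ 0.516 -0.449  0.335] [0.643 0.449 0.35 ]
backline [1.7393384e-02 9.9984872e-01 6.3313934e+02 3.7719978e+01] 89.00338
```

Run:
```python
import pickle,cv2
d=pickle.load(open("cam0.pkl","rb"))
c=cv2.resize(d["top"]["image"][110:215,225:365],(800,600),interpolation=cv2.INTER_CUBIC)
cv2.imwrite("pics/crop.png",c[:,:,::-1])
```

Emit:
inch_along --ticks '{"segments":[[0,0,0,-0.05,0.12],[0,0,0,-0.05,0.102],[0,0,0,-0.05,0],[0,0,0,-0.05,0],[0,0,0,-0.05,0],[0,0,0,-0.05,0]]}'

```text
t: 0.7
tool_pos: [0.1524, -0.5798, 0.5391]
orientation: [-3.141, -0.055, 0.0]
force: [1.4, -1.0, 1.2]
opening: 0.0493
gripper_force: 0.0
```

```bash
python3 -c "
from plant import sensors;s=sensors.read_state();print(s['q'],s['orientation'])"
```

```text
[-1.39935542e+00  2.35777534e-01  8.16390800e-01  7.05558722e-06
  2.08969043e+00  1.36585630e-01] [-3.14085163e+00 -5.47486650e-02  5.46078379e-05]
```

View pics/crop.png

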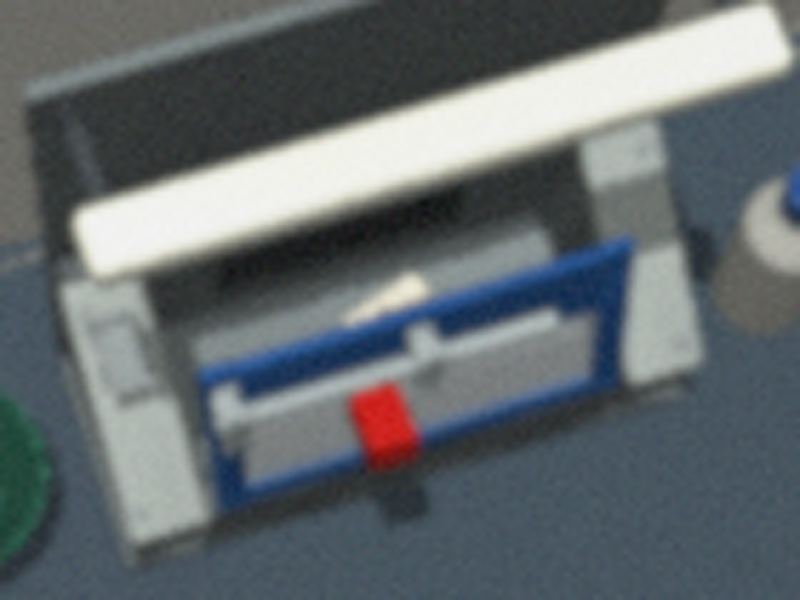

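The crop shows the red grip at (385,425) px, the rod running from (230,415) to (555,320), and the keeper on the left cheek at (120,355). The pane below the rod is bare. Rows can't tilt the tool directly, so I'll swing to the box's heading and see how the pose behaves at the edge of reach.

Emit:
inch_along --ticks '{"segments":[[0,0.017,-0.045,0,0],[0,0.017,-0.045,0,0],[0,0.017,-0.045,0,0],[0,0.017,-0.045,0,0],[0,0.017,-0.045,0,0],[0,0.017,-0.045,0,0],[0,0.017,-0.045,0,0],[0,0.017,-0.045,0,0],[0,0.017,-0.045,0,0],[0,0.017,-0.045,0,0],[0,0.017,-0.045,0,0],[0,0.017,-0.045,0,0],[0,0.017,-0.045,0,0]]}'

```text
t: 2.0
tool_pos: [0.3529, 0.014, 0.5373]
orientation: [3.141, 0.054, 0.001]
force: [1.2, -0.9, 0.5]
opening: 0.0006
gripper_force: 0.0
```

Emit:
inch_along --ticks '{"segments":[[0,0,0,-0.05,0],[0,0,0,-0.05,0],[0,0,0,-0.05,0],[0,0,0,-0.05,0]]}'

```text
t: 2.4
tool_pos: [0.3524, 0.0125, 0.7328]
orientation: [3.141, 0.056, 0.002]
force: [0.2, -0.1, 1.4]
opening: 0.0006
gripper_force: 0.0
```

```bash
python3 -c "
from plant import sensors;s=sensors.read_state();print(s['q'],s['orientation'])"
```

```text
[-1.10352659e-01 -8.92334095e-02  7.32896796e-01 -3.87122571e-06
  2.49674525e+00  1.42452365e+00] [3.14093175e+00 5.64123727e-02 1.84400276e-03]
```

Emit:
inch_along --ticks '{"segments":[[0,0,-0.052,0,0],[0,0,0,-0.05,0],[0,0,0,-0.05,0],[0,0,0,-0.05,0],[0,0,0,-0.05,0]]}'

```text
t: 2.9
tool_pos: [0.3731, 0.0656, 0.8179]
orientation: [3.136, 0.056, 0.134]
force: [16.3, -3.8, 19.7]
opening: 0.0003
gripper_force: 0.0
```

```bash
python3 -c "
from plant import sensors;s=sensors.read_state();print(s['q'],s['orientation'])"
```

```text
[ 0.04237487  0.3028039   0.02189847 -0.01019094  2.73163366  1.56823459] [3.1362824  0.05554443 0.13388279]
```

Emit:
inch_along --ticks '{"segments":[[0,0.04,0,0,0],[0,0.04,0,0,0],[0,0.04,0,0,0]]}'

```text
t: 3.2
tool_pos: [0.4088, 0.056, 0.7909]
orientation: [-3.132, -0.055, -0.026]
force: [0.4, -0.2, -0.2]
opening: 0.0006
gripper_force: 0.0
```

```bash
python3 -c "
from plant import sensors;s=sensors.read_state();print(s['q'],s['orientation'])"
```

```text
[0.00370914 0.37090019 0.0230352  0.0226562  2.73102482 1.56026096] [-3.13218898 -0.0549649  -0.02609845]
```

Emit:
inch_along --ticks '{"segments":[[0,-0.04,0,-0.03,0],[0,-0.04,0,-0.03,0],[0,-0.04,0,-0.03,0],[0,-0.04,0,-0.03,0]]}'

```text
t: 3.6
tool_pos: [0.3214, 0.0661, 0.8524]
orientation: [3.125, 0.052, 0.288]
force: [1.1, 1.0, -0.4]
opening: 0.0008
gripper_force: 0.0
```

```bash
python3 -c "
from plant import sensors;s=sensors.read_state();print(s['q'],s['orientation'])"
```

```text
[ 0.05814118  0.2040582   0.02257023 -0.02739625  2.73110807  1.56943231] [3.12451875 0.05214811 0.28832447]
```

Emit:
inch_along --ticks '{"segments":[[0,-0.04,0,-0.03,0],[0,-0.04,0,-0.03,0],[0,-0.04,0,-0.03,0],[0,-0.04,0,-0.03,0],[0,-0.04,0,-0.03,0],[0,-0.04,0,-0.03,0],[0,-0.04,0,-0.03,0]]}'

```text
t: 4.3
tool_pos: [0.1529, 0.102, 0.9031]
orientation: [3.048, 0.048, 0.582]
force: [0.6, 0.4, -0.4]
opening: 0.0
gripper_force: 0.0
```

```bash
python3 -c "
from plant import sensors;s=sensors.read_state();print(s['q'],s['orientation'])"
```

```text
[ 0.93011551  0.03156284  0.02261405 -0.90867159  2.73124888  1.56931295] [3.04802355 0.04845322 0.58219139]
```

Add to h.py:
```python
def st():
    from plant import sensors
    from scipy.spatial.transform import Rotation as Ro
    s=sensors.read_state(); R=Ro.from_rotvec(s["orientation"]).as_matrix()
    z=R[:,2]; print("t",s["t"],"pos",s["tool_pos"].round(4),"q",s["q"].round(3),"tilt deg",np.degrees(np.arccos(-z[2])).round(2),"az",np.degrees(np.arctan2(z[1],z[0])).round(1),"y",R[:,1].round(3),"x",R[:,0].round(3),"F",s["force"].round(1))
    return s,R
```

```text
(no output)
```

Emit:
inch_along --ticks '{"segments":[[0,-0.02,0,-0.04,0],[0,-0.02,0,-0.04,0],[0,-0.02,0,-0.04,0]]}'

```text
t: 4.6
tool_pos: [0.1044, 0.1034, 0.9062]
orientation: [3.055, 0.063, 0.62]
force: [4.1, -35.8, -0.1]
opening: 0.0003
gripper_force: 0.0
```

```bash
python3 -c "
from h import *;st()"
```

```text
t 4.6 pos [0.1044 0.1034 0.9062] q [ 1.423  0.03   0.023 -1.338  2.731  1.626] tilt deg 22.99 az -2.2 y [ 0.035 -0.999  0.031] x [0.92  0.044 0.389] F [  4.1 -35.8  -0.1]
```

Emit:
inch_along --ticks '{"segments":[[0,0.01,0.012,0.035,0],[0,0.02,0.01,0.025,0],[0,0.025,0.006,0.02,0],[0,0.03,0.006,0.02,0],[0,0.03,0.006,0.015,0],[0,0.03,0.005,0.015,0],[0,0.03,0,0.01,0]]}'

```text
t: 5.3
tool_pos: [0.2505, 0.0808, 0.89]
orientation: [3.03, 0.061, 0.645]
force: [0.5, 1.0, -0.4]
opening: 0.0004
gripper_force: 0.0
```

```bash
python3 -c "
from h import *;st()"
```

```text
t 5.3 pos [0.2505 0.0808 0.89  ] q [ 0.352 -0.096  0.286 -0.31   2.543  1.59 ] tilt deg 24.14 az -4.7 y [ 0.029 -0.998  0.05 ] x [0.913 0.047 0.406] F [ 0.5  1.  -0.4]
```

Emit:
inch_along --ticks '{"segments":[[0,0.01,0.02,0.0,0],[0,0,0.007,0,0],[0,-0.03,0,-0.025,0],[0,-0.03,0,-0.025,0]]}'

```text
t: 5.7
tool_pos: [0.1861, 0.0536, 0.912]
orientation: [3.03, 0.055, 0.636]
force: [-5.6, 3.8, 13.7]
opening: 0.0008
gripper_force: 0.0
```

```bash
python3 -c "
from h import *;st()"
```

```text
t 5.7 pos [0.1861 0.0536 0.912 ] q [ 0.305 -0.015  0.022 -0.391  2.719  1.45 ] tilt deg 23.84 az -5.2 y [ 0.025 -0.998  0.052] x [0.915 0.044 0.401] F [-5.6  3.8 13.7]
```

Emit:
inch_along --ticks '{"segments":[[0,0,0.03,0.0,0],[0,-0.02,0.01,-0.02,0]]}'

```text
t: 5.9
tool_pos: [0.169, 0.0432, 0.9148]
orientation: [3.018, 0.062, 0.65]
force: [2.3, 0.1, -0.5]
opening: -0.0002
gripper_force: 0.0
```

```bash
python3 -c "
from h import *;st()"
```

```text
t 5.9 pos [0.169  0.0432 0.9148] q [ 0.268 -0.044  0.027 -0.387  2.73   1.409] tilt deg 24.49 az -6.0 y [ 0.028 -0.998  0.061] x [0.911 0.051 0.41 ] F [ 2.3  0.1 -0.5]
```

Emit:
inch_along --ticks '{"segments":[[0,0,0.04,0.0,0],[0,-0.02,0.03,-0.01,0],[0,-0.03,0.01,-0.02,0]]}'

```text
t: 6.2
tool_pos: [0.1359, 0.0216, 0.9192]
orientation: [2.986, 0.029, 0.674]
force: [-0.9, 0.7, -0.2]
opening: 0.0007
gripper_force: 0.0
```

```bash
python3 -c "
from h import *;st()"
```

```text
t 6.2 pos [0.1359 0.0216 0.9192] q [ 0.461 -0.075  0.023 -0.701  2.731  1.304] tilt deg 25.85 az -9.8 y [ 0.001 -0.997  0.082] x [0.903 0.036 0.428] F [-0.9  0.7 -0.2]
```

Emit:
inch_along --ticks '{"segments":[[0,-0.02,-0.03,-0.01,0],[0,-0.03,-0.01,-0.015,0],[0,-0.03,0,-0.015,0]]}'

```text
t: 6.5
tool_pos: [0.1198, 0.0343, 0.9115]
orientation: [3.016, 0.046, 0.643]
force: [-0.0, 0.8, -0.5]
opening: 0.0003
gripper_force: 0.0
```

```bash
python3 -c "
from h import *;st()"
```

```text
t 6.5 pos [0.1198 0.0343 0.9115] q [ 0.981 -0.099  0.106 -1.09   2.715  1.433] tilt deg 24.3 az -7.0 y [ 0.017 -0.998  0.062] x [0.913 0.041 0.407] F [-0.   0.8 -0.5]
```

Emit:
inch_along --ticks '{"segments":[[0,0.02,0.021,0.025,0],[0,0.021,0.021,0.025,0],[0,0.021,0.021,0.025,0],[0,0.021,0.021,0.025,0],[0,0.021,0.021,0.025,0],[0,0.021,0.021,0.025,0]]}'

```text
t: 7.1
tool_pos: [0.154, 0.02, 0.9015]
orientation: [2.981, 0.057, 0.62]
force: [0.3, -0.3, 0.1]
opening: 0.0004
gripper_force: 0.0
```

```bash
python3 -c "
from h import *;st()"
```

```text
t 7.1 pos [0.154  0.02   0.9015] q [-0.034 -0.213  0.259 -0.162  2.675  1.338] tilt deg 24.11 az -12.2 y [ 0.017 -0.995  0.101] x [0.917 0.056 0.396] F [ 0.3 -0.3  0.1]
```

Emit:
inch_along --ticks '{"segments":[[0,-0.025,0.025,-0.005,0],[0,-0.025,0.025,-0.005,0],[0,-0.025,0.025,-0.005,0],[0,-0.025,0.025,-0.005,0],[0,-0.025,0.025,-0.005,0],[0,-0.025,0.025,-0.005,0],[0,-0.025,0.025,-0.005,0],[0,-0.025,0.025,-0.005,0]]}'

```text
t: 7.9
tool_pos: [0.0208, -0.0922, 0.8805]
orientation: [2.965, 0.057, 0.633]
force: [-0.4, -0.5, -0.0]
opening: 0.0007
gripper_force: 0.0
```

```bash
python3 -c "
from h import *;st()"
```

```text
t 7.9 pos [ 0.0208 -0.0922  0.8805] q [ 0.804 -0.452  0.401 -1.142  2.731  1.185] tilt deg 24.88 az -13.5 y [ 0.014 -0.993  0.114] x [0.912 0.059 0.405] F [-0.4 -0.5 -0. ]
```

Emit:
inch_along --ticks '{"segments":[[0,-0.02,-0.015,-0.015,0],[0,-0.02,-0.015,-0.015,0],[0,-0.02,-0.015,-0.015,0],[0,-0.02,-0.015,-0.015,0]]}'

```text
t: 8.3
tool_pos: [-0.0464, -0.0354, 0.8554]
orientation: [2.93, 0.049, 0.691]
force: [0.5, -1.0, -0.3]
opening: 0.0004
gripper_force: 0.0
```

```bash
python3 -c "
from h import *;st()"
```

```text
t 8.3 pos [-0.0464 -0.0354  0.8554] q [ 0.214 -0.628  0.547 -0.559  2.731  1.183] tilt deg 27.57 az -15.0 y [ 0.002 -0.991  0.134] x [0.894 0.062 0.443] F [ 0.5 -1.  -0.3]
```

Emit:
inch_along --ticks '{"segments":[[0,-0.02,-0.015,-0.015,0],[0,-0.02,-0.015,-0.015,0],[0,-0.02,-0.015,-0.015,0],[0,-0.02,-0.015,-0.015,0]]}'

```text
t: 8.7
tool_pos: [-0.102, 0.0151, 0.8174]
orientation: [2.891, 0.045, 0.76]
force: [-0.4, -0.5, 0.4]
opening: 0.0004
gripper_force: 0.0
```

```bash
python3 -c "
from h import *;st()"
```

```text
t 8.7 pos [-0.102   0.0151  0.8174] q [-0.049 -0.823  0.693 -0.291  2.731  1.191] tilt deg 30.7 az -15.8 y [-0.01  -0.988  0.154] x [0.871 0.067 0.487] F [-0.4 -0.5  0.4]
```

Emit:
inch_along --ticks '{"segments":[[0,0,-0.02,-0.03,0],[0,0,-0.02,-0.03,0],[0,0,-0.02,-0.03,0],[0,0,-0.02,-0.03,0]]}'

```text
t: 9.1
tool_pos: [-0.0931, 0.083, 0.8362]
orientation: [2.84, 0.048, 0.874]
force: [-0.2, 0.2, 0.6]
opening: 0.0006
gripper_force: 0.0
```

```bash
python3 -c "
from h import *;st()"
```

```text
t 9.1 pos [-0.0931  0.083   0.8362] q [-0.279 -0.804  0.595  0.021  2.731  1.279] tilt deg 35.51 az -15.2 y [-0.019 -0.985  0.171] x [0.828 0.08  0.555] F [-0.2  0.2  0.6]
```

Emit:
inch_along --ticks '{"segments":[[0,0,-0.02,-0.03,0],[0,0,-0.02,-0.03,0],[0,0,-0.02,-0.03,0],[0,0,-0.02,-0.03,0]]}'

```text
t: 9.5
tool_pos: [-0.0941, 0.1477, 0.8462]
orientation: [2.798, 0.059, 1.0]
force: [-0.8, -0.3, 0.4]
opening: 0.001
gripper_force: 0.0
```

```bash
python3 -c "
from h import *;st()"
```

```text
t 9.5 pos [-0.0941  0.1477  0.8462] q [-0.421 -0.809  0.505  0.321  2.731  1.449] tilt deg 40.44 az -13.0 y [-0.02  -0.985  0.172] x [0.775 0.094 0.625] F [-0.8 -0.3  0.4]
```

Emit:
inch_along --ticks '{"segments":[[0,0.01,-0.03,0.01,0],[0,0.01,-0.03,0.01,0],[0,0.01,-0.03,0.01,0],[0,0.01,-0.03,0.01,0]]}'

```text
t: 9.9
tool_pos: [-0.035, 0.2645, 0.82]
orientation: [2.798, 0.06, 0.997]
force: [-11.0, 6.6, -8.0]
opening: 0.0004
gripper_force: 0.0
```

```bash
python3 -c "
from h import *;st()"
```

```text
t 9.9 pos [-0.035   0.2645  0.82  ] q [-0.756 -0.893  0.565  0.855  2.694  1.686] tilt deg 40.37 az -13.0 y [-0.019 -0.985  0.173] x [0.775 0.094 0.624] F [-11.    6.6  -8. ]
```

Emit:
inch_along --ticks '{"segments":[[0,0.015,0.024,0.0255,0],[0,0.015,0.024,0.0255,0],[0,0.015,0.024,0.0255,0],[0,0.015,0.024,0.0255,0],[0,0.015,0.024,0.0255,0],[0,0.015,0.024,0.0255,0]]}'

```text
t: 10.5
tool_pos: [0.1276, 0.1076, 0.8173]
orientation: [2.813, 0.059, 0.969]
force: [-0.6, 0.4, 0.3]
opening: 0.0003
gripper_force: 0.0
```

```bash
python3 -c "
from h import *;st()"
```

```text
t 10.5 pos [0.1276 0.1076 0.8173] q [-0.76  -0.892  0.981  0.483  2.381  1.235] tilt deg 39.12 az -13.1 y [-0.017 -0.986  0.168] x [0.789 0.091 0.608] F [-0.6  0.4  0.3]
```

Emit:
inch_along --ticks '{"segments":[[0,0.015,0.024,0.0255,0],[0,0.015,0.024,0.0255,0],[0,0.015,0.024,0.0255,0],[0,0.015,0.024,0.0255,0],[0,0.015,0.024,0.0255,0],[0,0.015,0.024,0.0255,0]]}'

```text
t: 11.1
tool_pos: [0.2897, -0.0505, 0.7773]
orientation: [2.812, 0.046, 0.967]
force: [-1.3, -1.2, 0.3]
opening: 0.0005
gripper_force: 0.0
```

```bash
python3 -c "
from h import *;st()"
```

```text
t 11.1 pos [ 0.2897 -0.0505  0.7773] q [-0.789 -0.756  1.215  0.382  2.046  1.037] tilt deg 39.12 az -13.5 y [-0.025 -0.986  0.168] x [0.789 0.084 0.608] F [-1.3 -1.2  0.3]
```

Add to h.py:
```python
yaw=0.034; H=np.array([.4925,-.1965,.07])
bx=np.array([np.cos(yaw),np.sin(yaw),0]); by=np.array([-np.sin(yaw),np.cos(yaw),0]); bz=np.array([0,0,1.])
a=np.radians(40); U=np.cos(a)*bx+np.sin(a)*bz; N=-np.sin(a)*bx+np.cos(a)*bz
B=np.stack([U,by,N])
def go(u,y,n):
    s,R=st(); tip=s["tool_pos"]+.019*R[:,2]
    print("tip in window frame mm",(1000*B@(tip-H)).round(1))
    d=H+B.T@np.array([u,y,n])-tip
    print("need tool mm",(1000*R.T@d).round(1),"world",d.round(3)); print("push dir(-N) in tool",(R.T@-N).round(3),"+y",(R.T@by).round(3),"U",(R.T@U).round(3))
```

```bash
python3 -c "
from h import *;go(.078,-.088,.30)"
```

```text
t 11.1 pos [ 0.2897 -0.0505  0.7773] q [-0.789 -0.756  1.215  0.382  2.046  1.037] tilt deg 39.12 az -13.5 y [-0.025 -0.986  0.168] x [0.789 0.084 0.608] F [-1.3 -1.2  0.3]
tip in window frame mm [302.6 149.6 650.2]
need tool mm [-222.4  161.5  392.4] world [ 0.061 -0.236 -0.413]
push dir(-N) in tool [ 0.043 -0.166  0.985] +y [ 0.057 -0.984 -0.168] U [ 0.997  0.063 -0.033]
```

Emit:
inch_along --ticks '{"segments":[[0,-0.022,0.016,0.039,0],[0,-0.022,0.016,0.039,0],[0,-0.022,0.016,0.039,0],[0,-0.022,0.016,0.039,0],[0,-0.022,0.016,0.039,0],[0,-0.022,0.016,0.039,0],[0,-0.022,0.016,0.039,0],[0,-0.022,0.016,0.039,0],[0,-0.022,0.016,0.039,0],[0,-0.022,0.016,0.039,0]]}'

```text
t: 12.1
tool_pos: [0.3627, -0.2887, 0.3855]
orientation: [2.839, 0.064, 0.941]
force: [0.2, -0.3, 0.2]
opening: 0.0006
gripper_force: 0.0
```

Run:
```python
from h import *;go(.078,-.088,.12)
from plant import read_camera
c=read_camera("top"); cv2.imwrite("pics/pre.png",cv2.resize(c["image"][60:300,200:460],(800,600))[:,:,::-1])
c=read_camera("wrist"); cv2.imwrite("pics/prew.png",c["image"][:,:,::-1])
```

```text
t 12.1 pos [ 0.3627 -0.2887  0.3855] q [-1.202 -0.813  2.097  0.539  1.474  0.377] tilt deg 37.64 az -12.1 y [-0.006 -0.988  0.155] x [0.802 0.087 0.591] F [ 0.2 -0.3  0.2]
tip in window frame mm [100.  -90.5 308.3]
need tool mm [ -9.6 -31.2 186.8] world [ 0.104  0.006 -0.158]
push dir(-N) in tool [ 0.065 -0.144  0.987] +y [ 0.06  -0.987 -0.148] U [ 0.996  0.069 -0.055]
```

View pics/pre.png

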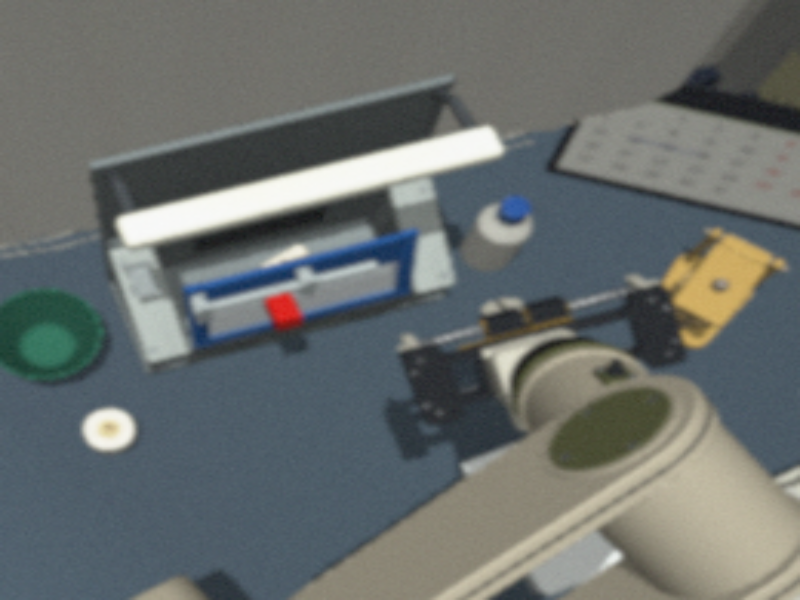

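View pics/prew.png

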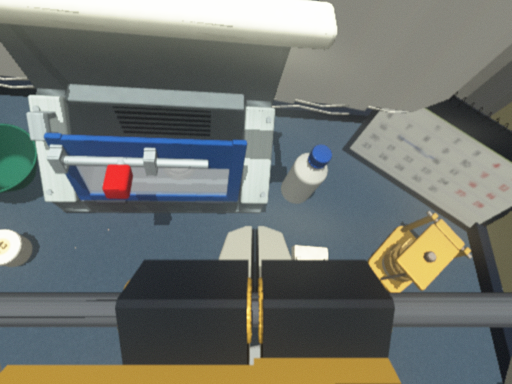

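The wrist view shows the closed finger tips at (255,235), the rod's tail ending at (207,163), and the window's right edge at about column 243. So the spot I chose, outboard of the rod's tail, is bare.

Emit:
inch_along --ticks '{"segments":[[0,-0.002,-0.0066,0.037,0],[0,-0.002,-0.0066,0.037,0],[0,-0.002,-0.0066,0.037,0],[0,-0.002,-0.0066,0.037,0],[0,-0.002,-0.0066,0.037,0]]}'

```text
t: 12.7
tool_pos: [0.467, -0.2798, 0.2313]
orientation: [2.837, 0.066, 0.945]
force: [-0.4, 0.7, 0.8]
opening: 0.0005
gripper_force: 0.0
```

```bash
python3 -c "
from h import *;go(.078,-.086,.06)"
```

```text
t 12.7 pos [ 0.467  -0.2798  0.2313] q [-0.897 -0.593  2.25   0.479  0.998  0.465] tilt deg 37.79 az -12.1 y [-0.006 -0.988  0.157] x [0.801 0.089 0.592] F [-0.4  0.7  0.8]
tip in window frame mm [ 81.  -85.2 123. ]
need tool mm [ 0.9 -8.6 62.5] world [ 0.038  0.    -0.05 ]
push dir(-N) in tool [ 0.062 -0.145  0.987] +y [ 0.062 -0.987 -0.149] U [ 0.996  0.07  -0.053]
```

Emit:
inch_along --ticks '{"segments":[[0,0.001,-0.002,0.0147,0],[0,0.001,-0.002,0.0147,0],[0,0.001,-0.002,0.0147,0],[0,0.001,-0.002,0.0147,0]]}'

```text
t: 13.1
tool_pos: [0.5053, -0.2793, 0.1865]
orientation: [2.838, 0.065, 0.945]
force: [-1.1, -0.3, 1.8]
opening: 0.0003
gripper_force: 0.7
```

```bash
python3 -c "
from h import *;go(.078,-.086,.02)"
```

```text
t 13.1 pos [ 0.5053 -0.2793  0.1865] q [-0.815 -0.44   2.233  0.485  0.842  0.477] tilt deg 37.78 az -12.1 y [-0.006 -0.988  0.156] x [0.801 0.089 0.592] F [-1.1 -0.3  1.8]
tip in window frame mm [ 81.5 -86.1  64.1]
need tool mm [-0.7 -6.7 43.7] world [ 0.026  0.001 -0.036]
push dir(-N) in tool [ 0.062 -0.145  0.988] +y [ 0.061 -0.987 -0.148] U [ 0.996  0.07  -0.053]
```

Emit:
inch_along --ticks '{"segments":[[0,0.001,-0.002,0.0147,0],[0,0.001,-0.002,0.0147,0]]}'

```text
t: 13.3
tool_pos: [0.5247, -0.2792, 0.164]
orientation: [2.837, 0.065, 0.945]
force: [-0.5, -0.8, 1.2]
opening: 0.0005
gripper_force: 0.4
```

```bash
python3 -c "
from h import *;go(.078,-.086,.007)"
```

```text
t 13.3 pos [ 0.5247 -0.2792  0.164 ] q [-0.778 -0.356  2.216  0.495  0.766  0.477] tilt deg 37.81 az -12.1 y [-0.006 -0.988  0.156] x [0.8   0.088 0.593] F [-0.5 -0.8  1.2]
tip in window frame mm [ 81.9 -86.6  34.4]
need tool mm [-2.2 -4.8 27.2] world [ 0.015  0.001 -0.023]
push dir(-N) in tool [ 0.062 -0.145  0.987] +y [ 0.061 -0.987 -0.149] U [ 0.996  0.07  -0.052]
```

Emit:
inch_along --ticks '{"segments":[[0,0.0,-0.0018,0.012,0],[0,0.0,-0.0013,0.009,0]]}'

```text
t: 13.5
tool_pos: [0.5369, -0.2784, 0.1459]
orientation: [2.839, 0.065, 0.944]
force: [-1.2, -0.2, -0.3]
opening: 0.0003
gripper_force: 0.0
```

Emit:
inch_along --ticks '{"segments":[[0,0.0,-0.0006,0.004,0]]}'

```text
t: 13.6
tool_pos: [0.5388, -0.278, 0.1418]
orientation: [2.84, 0.066, 0.943]
force: [0.1, -0.3, -0.2]
opening: 0.0003
gripper_force: 0.0
```

Emit:
inch_along --ticks '{"segments":[[0,0.0,-0.0003,0.002,0]]}'

```text
t: 13.7
tool_pos: [0.5397, -0.2779, 0.14]
orientation: [2.84, 0.066, 0.942]
force: [-0.5, 0.6, -0.2]
opening: 0.0005
gripper_force: 0.0
```

```bash
python3 -c "
from h import *;go(.078,-.086,.007)"
```

```text
t 13.7 pos [ 0.5397 -0.2779  0.14  ] q [-0.748 -0.279  2.202  0.509  0.699  0.469] tilt deg 37.65 az -12.0 y [-0.005 -0.988  0.155] x [0.802 0.088 0.591] F [-0.5  0.6 -0.2]
tip in window frame mm [ 78.  -85.8   6.4]
need tool mm [-0.   0.3 -0.6] world [-0.    -0.     0.001]
push dir(-N) in tool [ 0.064 -0.143  0.988] +y [ 0.061 -0.987 -0.147] U [ 0.996  0.07  -0.055]
```

Emit:
inch_along --ticks '{"segments":[[0,0.0,-0.0003,0.002,0]]}'

```text
t: 13.8
tool_pos: [0.5408, -0.278, 0.1386]
orientation: [2.839, 0.066, 0.942]
force: [-0.9, 0.1, 0.6]
opening: 0.0004
gripper_force: 0.4
```

Emit:
inch_along --ticks '{"segments":[[0,0.0,-0.0003,0.002,0]]}'

```text
t: 13.9
tool_pos: [0.5418, -0.2781, 0.1377]
orientation: [2.839, 0.067, 0.942]
force: [-38.6, 10.2, 30.7]
opening: 0.0006
gripper_force: 24.1
```

Run:
```python
from h import *;go(.078,-.086,.1)
from plant import read_camera
c=read_camera("top"); cv2.imwrite("pics/shut.png",cv2.resize(c["image"][110:215,225:365],(800,600),interpolation=cv2.INTER_CUBIC)[:,:,::-1])
```

```text
t 13.9 pos [ 0.5418 -0.2781  0.1377] q [-0.745 -0.269  2.199  0.51   0.691  0.468] tilt deg 37.68 az -12.1 y [-0.005 -0.988  0.156] x [0.802 0.089 0.591] F [-38.6  10.2  30.7]
tip in window frame mm [ 78.1 -86.1   3.2]
need tool mm [ -6.4  13.9 -95.6] world [-0.062 -0.002  0.074]
push dir(-N) in tool [ 0.064 -0.144  0.987] +y [ 0.062 -0.987 -0.148] U [ 0.996  0.071 -0.054]
```

View pics/shut.png

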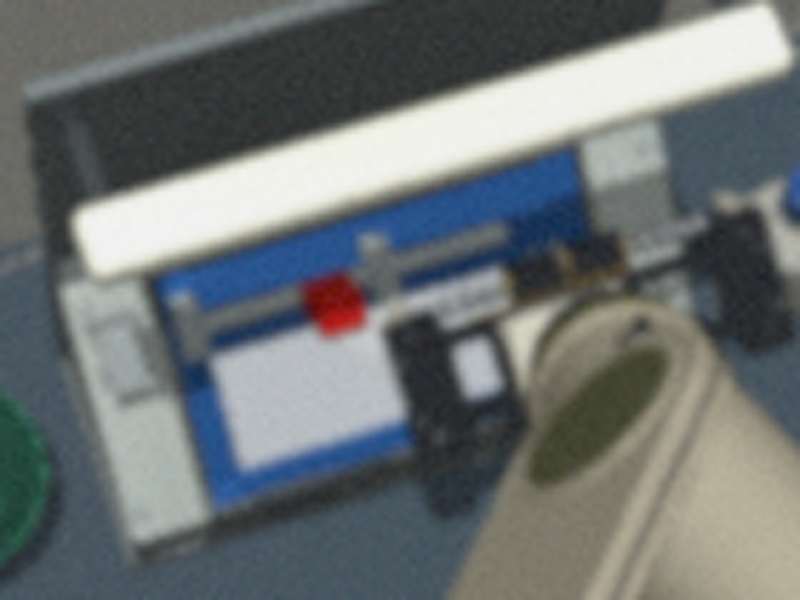

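The picture shows the blue frame lying flush with the cheeks and the grip at (335,303); the contact force rose hard at the stop, so the window is shut. I'll back off along the normal and measure the grip.

Emit:
inch_along --ticks '{"segments":[[0,-0.001,0.003,-0.02,0],[0,-0.002,0.005,-0.033,0],[0,-0.002,0.005,-0.033,0],[0,0,0,0,0]]}'

```text
t: 14.35
tool_pos: [0.4864, -0.2822, 0.2091]
orientation: [2.831, 0.066, 0.947]
force: [1.5, -0.9, 0.3]
opening: 0.0003
gripper_force: 0.0
```

Run:
```python
from h import *
from plant import read_camera
for n in("top","scene"):
    c=read_camera(n);P,ok=cloud(c);m=masks(c)
    mm=ok&m["red"]&(P[...,0]>.45)&(P[...,0]<.62)&(abs(P[...,1]+.16)<.1)&(P[...,2]>.1)
    p=(P[mm]-H)@B.T*1000
    if len(p): print(n,len(p),"grip u,y,n mean",p.mean(0).round(1),"p5",np.percentile(p,5,0).round(1),"p95",np.percentile(p,95,0).round(1))
    mm=ok&m["blue"]&(P[...,0]>.45)&(P[...,0]<.64)&(abs(P[...,1]+.19)<.13)&(P[...,2]>.05)&(P[...,2]<.2)
    p=(P[mm]-H)@B.T*1000
    if len(p): print("blue",len(p),np.median(p,0).round(1),"p2",np.percentile(p,2,0).round(1),"p98",np.percentile(p,98,0).round(1))
go(.105,-.01,.08)
```

```text
top 62 grip u,y,n mean [110.   31.8  56. ] p5 [100.   22.2  40.1] p95 [116.   41.1  62.3]
blue 934 [110.5   6.5   4.1] p2 [   5.6 -111.2   -4.8] p98 [129.7 106.3   9.8]
scene 23 grip u,y,n mean [103.6  36.6  57.1] p5 [97.1 27.7 53.3] p95 [110.8  44.7  61. ]
blue 404 [113.4  26.4   2.7] p2 [   4.5 -101.9   -3.9] p98 [128.9 110.5   8.7]
t 14.45 pos [ 0.4864 -0.2809  0.2049] q [-0.855 -0.511  2.247  0.483  0.91   0.467] tilt deg 37.76 az -12.2 y [-0.007 -0.988  0.157] x [0.801 0.089 0.592] F [-0.1 -0.7 -0.5]
tip in window frame mm [ 78.8 -87.   90.3]
need tool mm [ 31.4 -75.6  -2.8] world [0.024 0.078 0.009]
push dir(-N) in tool [ 0.063 -0.146  0.987] +y [ 0.061 -0.987 -0.15 ] U [ 0.996  0.07  -0.053]
```

Emit:
inch_along --ticks '{"segments":[[0,0.0103,-0.0235,-0.001,0],[0,0.0103,-0.0235,-0.001,0],[0,0.0103,-0.0235,-0.001,0],[0,0,0,0,0]]}'

```text
t: 14.85
tool_pos: [0.5103, -0.2043, 0.2118]
orientation: [2.843, 0.07, 0.941]
force: [-0.2, -0.1, 0.4]
opening: 0.0003
gripper_force: 0.0
```

```bash
python3 -c "
from h import *;go(.105,-.015,.034)"
```

```text
t 14.85 pos [ 0.5103 -0.2043  0.2118] q [-0.647 -0.604  2.292  0.346  0.877  0.73 ] tilt deg 37.53 az -11.7 y [-0.001 -0.988  0.153] x [0.803 0.09  0.59 ] F [-0.2 -0.1  0.4]
tip in window frame mm [103.5 -11.1  78.5]
need tool mm [ 4.2 -2.3 44.5] world [ 0.03  -0.003 -0.033]
push dir(-N) in tool [ 0.066 -0.14   0.988] +y [ 0.063 -0.988 -0.144] U [ 0.996  0.071 -0.056]
```

Emit:
inch_along --ticks '{"segments":[[0,0.0014,-0.0008,0.0148,0],[0,0.0014,-0.0008,0.0148,0],[0,0.0014,-0.0008,0.0148,0],[0,0,0,0,0]]}'

```text
t: 15.25
tool_pos: [0.5388, -0.2094, 0.1763]
orientation: [2.845, 0.066, 0.936]
force: [0.3, 0.1, 0.7]
opening: 0.0004
gripper_force: 0.0
```

Run:
```python
from h import *;go(.105,-.015,.034)
from plant import read_camera
c=read_camera("wrist"); cv2.imwrite("pics/atgrip.png",c["image"][:,:,::-1])
```

```text
t 15.25 pos [ 0.5388 -0.2094  0.1763] q [-0.609 -0.456  2.26   0.353  0.757  0.73 ] tilt deg 37.33 az -11.8 y [-0.004 -0.988  0.152] x [0.805 0.087 0.587] F [0.3 0.1 0.7]
tip in window frame mm [102.3 -17.2  33.2]
need tool mm [ 2.7 -1.9 -1.3] world [0.001 0.002 0.002]
push dir(-N) in tool [ 0.069 -0.14   0.988] +y [ 0.06  -0.988 -0.144] U [ 0.996  0.069 -0.06 ]
```

View pics/atgrip.png

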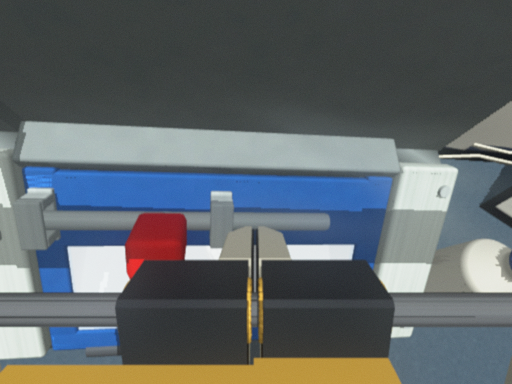

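The grip is at (157,240), left of the finger tips at (255,235), with a clear gap between them. Now I'll push along +y.

Emit:
inch_along --ticks '{"segments":[[0,0.0015,-0.01,-0.0014,0],[0,0.0006,-0.01,-0.0014,0],[0,0.0006,-0.01,-0.0014,0]]}'

```text
t: 15.6
tool_pos: [0.539, -0.1801, 0.1805]
orientation: [2.839, 0.065, 0.941]
force: [0.5, -2.9, -1.7]
opening: 0.0005
gripper_force: 1.3
```

Emit:
inch_along --ticks '{"segments":[[0,0.0006,-0.01,-0.0014,0],[0,0.0006,-0.01,-0.0014,0]]}'

```text
t: 15.8
tool_pos: [0.5384, -0.1599, 0.1805]
orientation: [2.839, 0.065, 0.941]
force: [1.4, -3.3, -0.8]
opening: 0.0006
gripper_force: 1.4
```

```bash
python3 -c "
from h import *;go(.105,.05,.034)"
```

```text
t 15.8 pos [ 0.5384 -0.1599  0.1805] q [-0.487 -0.542  2.312  0.247  0.749  0.91 ] tilt deg 37.63 az -12.1 y [-0.006 -0.988  0.156] x [0.802 0.088 0.59 ] F [ 1.4 -3.3 -0.8]
tip in window frame mm [106.1  32.2  35.6]
need tool mm [  0.1 -17.9  -1. ] world [-0.     0.018 -0.002]
push dir(-N) in tool [ 0.065 -0.144  0.987] +y [ 0.061 -0.987 -0.148] U [ 0.996  0.07  -0.055]
```

Emit:
inch_along --ticks '{"segments":[[0,0.0006,-0.008,-0.001,0],[0,0.0004,-0.005,-0.0007,0]]}'

```text
t: 16.0
tool_pos: [0.5382, -0.1465, 0.1804]
orientation: [2.839, 0.066, 0.941]
force: [-2.8, -3.1, 0.8]
opening: 0.0007
gripper_force: 1.6
```

Emit:
inch_along --ticks '{"segments":[[0,0.0002,-0.003,-0.0004,0]]}'

```text
t: 16.1
tool_pos: [0.5383, -0.1441, 0.1805]
orientation: [2.838, 0.066, 0.941]
force: [-4.4, -17.3, -0.8]
opening: 0.0003
gripper_force: 8.6
```

Emit:
inch_along --ticks '{"segments":[[0,0.0002,-0.002,-0.0003,0]]}'

```text
t: 16.2
tool_pos: [0.5382, -0.1437, 0.1806]
orientation: [2.835, 0.065, 0.94]
force: [-2.0, -25.0, -4.5]
opening: 0.0001
gripper_force: 11.7
```

```bash
python3 -c "
from h import *;go(.105,.05,.034)"
```

```text
t 16.2 pos [ 0.5382 -0.1437  0.1806] q [-0.441 -0.564  2.326  0.202  0.744  0.98 ] tilt deg 37.69 az -12.5 y [-0.007 -0.987  0.159] x [0.802 0.09  0.59 ] F [ -2.  -25.   -4.5]
tip in window frame mm [106.4  48.3  35.5]
need tool mm [-1.2 -2.   1.3] world [-0.     0.002 -0.002]
push dir(-N) in tool [ 0.065 -0.148  0.987] +y [ 0.062 -0.986 -0.152] U [ 0.996  0.071 -0.055]
```

Emit:
inch_along --ticks '{"segments":[[0,-0.001,0.015,0.002,0],[0,-0.0005,0.01,0.001,0],[0,-0.003,0.006,-0.04,0],[0,-0.003,0.006,-0.04,0],[0,-0.003,0.006,-0.045,0],[0,-0.003,0.006,-0.045,0],[0,0,0,0,0]]}'

```text
t: 16.9
tool_pos: [0.4454, -0.1818, 0.3201]
orientation: [2.848, 0.068, 0.93]
force: [-0.2, 0.0, 0.1]
opening: 0.0006
gripper_force: 0.0
```

Run:
```python
from h import *; st()
from plant import read_camera
for n in("top","scene"):
    c=read_camera(n);P,ok=cloud(c);m=masks(c)
    if n=="top": cv2.imwrite("pics/fin.png",cv2.resize(c["image"][110:215,225:365],(800,600),interpolation=cv2.INTER_CUBIC)[:,:,::-1])
    mm=ok&m["red"]&(P[...,0]>.45)&(P[...,0]<.62)&(abs(P[...,1]+.14)<.1)&(P[...,2]>.1)
    p=(P[mm]-H)@B.T*1000
    if len(p): print(n,len(p),"grip",p.mean(0).round(1),"p5",np.percentile(p,5,0).round(1),"p95",np.percentile(p,95,0).round(1))
    mm=ok&m["blue"]&(P[...,0]>.45)&(P[...,0]<.64)&(abs(P[...,1]+.19)<.13)&(P[...,2]>.05)&(P[...,2]<.2)
    p=(P[mm]-H)@B.T*1000
    if len(p): print("blue",len(p),np.median(p,0).round(1))
```

```text
t 16.9 pos [ 0.4454 -0.1818  0.3201] q [-0.722 -0.893  2.251  0.323  1.22   0.777] tilt deg 37.07 az -11.8 y [-0.002 -0.989  0.151] x [0.807 0.088 0.584] F [-0.2  0.   0.1]
top 64 grip [109.5  78.2  55.7] p5 [100.5  68.8  40.6] p95 [116.2  88.1  63.2]
blue 935 [110.4 -32.    4.3]
scene 25 grip [103.5  82.9  58.1] p5 [96.4 72.8 53. ] p95 [110.2  92.8  64.7]
blue 352 [38.4 30.1  2.4]
```

View pics/fin.png

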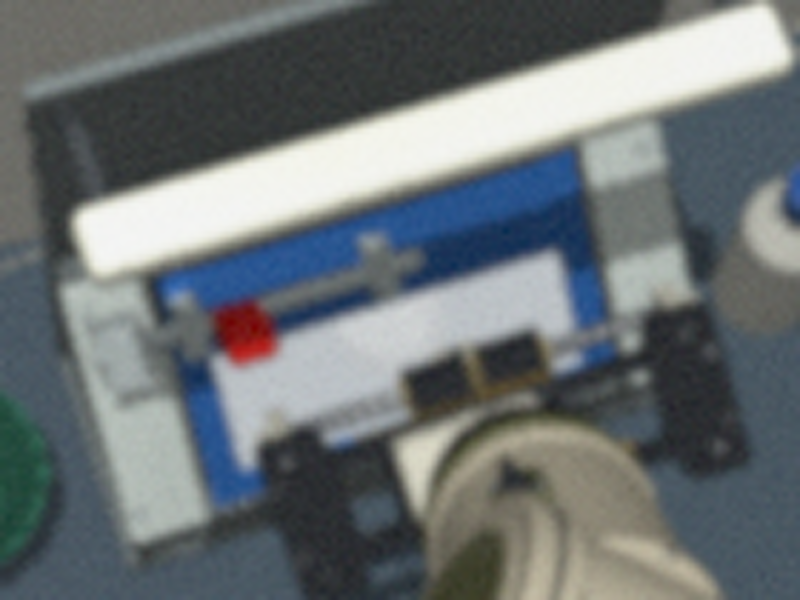

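The grip at (245,330) has moved 46 mm and the bolt met a hard stop. The rod enters the keeper at (130,350), the window is flush, and the robot is clear.

```bash
python3 -c "
from plant import robot;print(robot.close_job())"
```

```text
the job is handed in; nothing more can be done
None
```

I swung the window fully shut, then slid the bolt to its stop in the keeper (46 mm of measured travel). I didn't touch the things round the box, and handed the job in at about 17 s; no verdict was shown.

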